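# Clear the tipping stand and empty its pot into the catch bin

### The arm

A 7-joint arm with a two-finger parallel gripper is mounted at the origin on a cart in front of the work surface, level with it; the furniture and walls round the work are solid. World frame = base frame: x ahead of the robot, y to its left, z up, the work surface at z = 0. Lengths are in mm, angles in rad, forces in N, time in s.
With the tool pointing down it reaches from about 425 to 1025 mm from the base axis. Payload 9.4 kg.
Tool frame: the origin (TCP) lies at the very end of the fingers, on their centre line; the grasp point (between the pads) lies 19 mm behind it; z points along the fingers, y is the line along which they close (so a half turn about z gives the same grasp; the last joint's range is limited). The gripper opens to 93 mm and grips with 3 to 60 N. Pads are 15 mm wide; open, the fingers measure 128 mm over their backs; the gripper's body (75 mm by 188 mm) begins 65 mm behind the grasp point.
Start: joints at [-1.275, 0.599, -0.003, 1.599, 0.002, 0.943, -0.08], TCP at [264.067, 675.198, 218.618] pointing down, gripper open.
Joint ranges: [-2.57, 2.57], [-0.35, 1.97], [-1.29, 1.29], [0.11, 2.56], [-1.05, 4.19], [0.11, 1.86], [-2.63, 2.63]. Speed limits (rad/s): [2.22, 2.22, 3.01, 3.01, 3.14, 3.14, 3.14].

### API

Orientations are given as a unit quaternion [w, x, y, z].
In Python, from workcell import env gives the robot as it stands. Calls block until the motion is done:
- env.move_ptp(position, orientation): joint-space move of the TCP to a pose.
- env.servo_line(position, rotation=None, rate=150, stop_force=None): straight line of the TCP; rotation=None keeps the orientation; rate is the mean speed in mm/s. With stop_force (N) it stops when the force on the tool has changed by that much, and returns True; else False.
- env.set_joints(angles): joint-space move.
- env.open_gripper() and env.clamp(grasp_force=None): open the fingers fully, or close them until they stop; grasp_force is the grip in N (None keeps the last).
- env.pause(seconds).
- env.inverse_kinematics(position, orientation): joint angles nearest the present ones, or None.
- env.sense(): the state.
- env.snapshot(name): name is "side" or "top"; returns (picture, depth): 400x640x3 uint8, red, green, blue; 400x640 float32, mm along the optical axis (not along the pixel's ray), 0 where there is no reading.
- env.get_calibration(name): a dict with "fov_y" (degrees; the focal length in pixels is half the picture's height over the tangent of half this angle, whatever the lens; pixels are square), "cx", "cy" (the principal point, pixels), "D" ([k1, k2, p1, p2, k3] as OpenCV has them; the pictures are not rectified), "rvec" (rotation vector, rad) and "tvec" (3), from world to camera coordinates, as OpenCV has them. Camera axes: x right, y down, z forward; pixel columns grow to the right and rows downward; lengths in mm; the calibration is good to about 2 mm. A picture is of the moment at which its call begins. get_calibration takes no time and is no camera call.
A pose or a line that the arm cannot do raises env.MotionError and nothing moves.
- env.finish_job(): hands the job in; it is judged then, once.
The state is a dict: "clock": time; "joints": joint angles; "qvel": joint speeds; "tau": joint torques, N m; "position": TCP position; "ee_rot": TCP orientation; "wrist_force": force on the tool from outside, world axes, zero at the start; "wrist_torque": the same for the moment, N m; "finger_gap": finger opening in mm; "gripper_force": force on a finger pad.
Only numpy, scipy, OpenCV 4.12 (cv2) and the standard library are available. Lean on these libraries where they do the work, as an engineer would, in place of code of your own. Each camera call takes 0.05 s, during which the arm holds its last target. There are 200 camera calls.

### The job

The bolts in the pot of the tipping stand are to be emptied into the aluminium catch bin. First clear away the squeeze bottle that stands in the bay in front of the pot, standing it upright on the plywood pad, then put the catch bin into the bay, between the rails and back by the cross bar with its grip plate towards the open front. Turn the crank to tip the pot until all three bolts have dropped into the bin, then turn it back until the pot stands fully upright; leave the bin in the bay, let go, and leave the torque screwdriver and tape roll on the bench alone.

Things in the scene. Friction and masses are not known exactly. Their poses are not given: they have to be found in the camera images.
- stand: fixed steel tipping stand. Origin on the bench under the tipping axis; y along the axis, bay on the -x side, open at -x. Rails 15 mm high along x at y = +-70 mm, 128 mm apart inside, x = -130 to +95; a 15 mm high cross bar ends the bay, front face at x = -12. Uprights at y = +-70, 145 mm high, carry the axis 125 mm up. The upright pot fills x = -1 to +85, y = +-43, heights 105 to 180 mm
- bay (a point): on the bench, in the middle of the bay: where the centre of the bin's underside belongs (76 mm in front of the tipping axis, 4 mm from contact with the cross bar); axes as the stand
- pot (a joint): tipping angle of the round steel pot (rim 86 mm across, 75 mm high, open above), rad: 0 = upright against its stop, grows as it tips over the bay, 2.2 = fully tipped (126 degrees). The hinge is stiff: the empty pot stays where it is left. The axis runs along the stand's y, 125 mm above its origin
- crank_grip (a point): middle of the crank's handle: black round bar 14 mm thick, 60 mm free length, parallel to the tipping axis, outside the stand on its -y side (130 mm from the middle), 70 mm from the axis; the crank arm is at its stand end. Pot upright: the handle leans back to +x, 62 degrees from straight up; fully tipped: forward to -x, 64 degrees. It may turn in the fingers
- pot_lip (a point): front edge of the pot's rim, over which the bolts pour; 55 mm from the axis
- bin: loose open catch bin of aluminium sheet, 120 x 100 x 60 mm, walls 3 mm, about 0.3 kg. Origin at the centre of the underside. An upright grip plate, 10 mm thick, 60 mm wide along y, stands outside the front wall at x = -64 mm and reaches 95 mm above the underside; grip it across its thickness from above
- bin_grip (a point): on the bin's grip plate, in the middle of its thickness and width, 80 mm above the bin's underside; axes as the bin
- pad: fixed plywood pad, 100 x 100 x 12 mm; origin at the centre of the underside, top 12 mm up
- bottle: white plastic squeeze bottle with a pointed cap, standing upright: round body 37 mm across up to 62 mm, neck 21 mm, cap tip 96 mm up. Origin at the centre of its underside, z up along it. About 0.12 kg. Stands in the bay at the start
- bolt_1: steel M10 bolt, 62 mm long, hexagon head 18 mm wide; origin at mid-length. Stands in the pot with two others
- bolt_2: second bolt, like the first
- bolt_3: third bolt, like the first
- torque_driver: torque screwdriver lying on the bench, 172 mm long, 34 mm thick; bystander; origin under its middle
- tape_black: tape roll lying flat, 65 mm across, 18 mm high; bystander; origin under its middle

How it is judged:
By the outcome, as a careful person would: the job done as asked, in the order asked, and still so for the second after the job is handed in, with the robot touching nothing.
It also fails if it takes over 72 s, if anything falls off the work surface, if the arm or the gripper's body presses on something with over 40 N, if the wrist force passes 120 N, or if a joint passes its speed limit or range.

## Working session

There is one attempt and no reset: what is moved stays moved. The work goes in short steps, each a Python script; the robot and the scene stay as the last script left them, time stands still between calls to the robot, and variables do not carry over. Pictures are saved under pics/ and viewed, at most 12 in all, crops included, and the job is handed in when it is done.

```bash
mkdir -p pics; ls
cat > h.py <<'E'
import numpy as np, cv2
from workcell import env
def cal(n):
    c=env.get_calibration(n); f=200/np.tan(np.radians(c["fov_y"])/2)
    K=np.array([[f,0,c["cx"]],[0,f,c["cy"]],[0,0,1]]); R=cv2.Rodrigues(np.array(c["rvec"],float))[0]
    return K,np.array(c["D"],float),R,np.array(c["tvec"],float).reshape(3)
def cloud(n,d):
    K,D,R,t=cal(n); h,w=d.shape
    uv=np.stack(np.meshgrid(np.arange(w),np.arange(h)),-1).reshape(-1,1,2).astype(float)
    p=cv2.undistortPoints(uv,K,D).reshape(h,w,2)
    P=np.dstack([p[...,0]*d,p[...,1]*d,d])
    W=(P-t)@R; W[d<=0]=np.nan
    return W
def proj(n,X):
    K,D,R,t=cal(n); return cv2.projectPoints(np.atleast_2d(np.array(X,float)),R,t,K,D)[0].reshape(-1,2)
def snap(n,name):
    im,d=env.snapshot(n); np.savez(f"pics/{name}.npz",im=im,d=d); cv2.imwrite(f"pics/{name}.png",im[...,::-1]); return im,d
E
python3 - <<'E'
from h import *
for n in("side","top"):
    im,d=snap(n,n+"0"); K,D,R,t=cal(n); print(n,K[0,0],D,(-R.T@t).round(),R[2].round(2),(d>0).mean())
E
```

```text
pics
side 455.14182311884764 [-0.13270842  0.          0.          0.          0.        ] [514. 980. 519.] [ 0.01 -0.91 -0.41] 0.99578515625
top 491.84572794373827 [-0.0507023  0.         0.         0.         0.       ] [ 359.  126. 1293.] [ 0.15 -0.01 -0.99] 0.99566015625
```

View pics/side0.png

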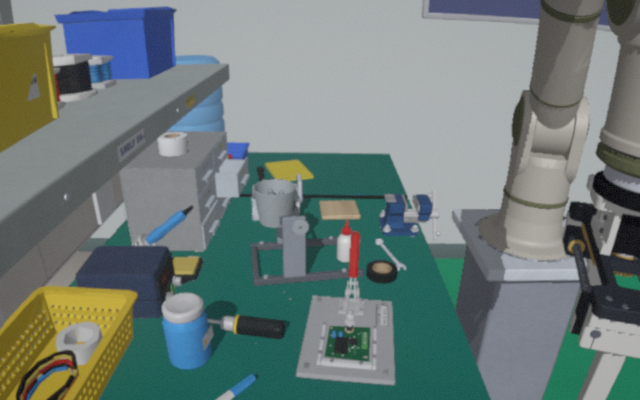

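View pics/top0.png

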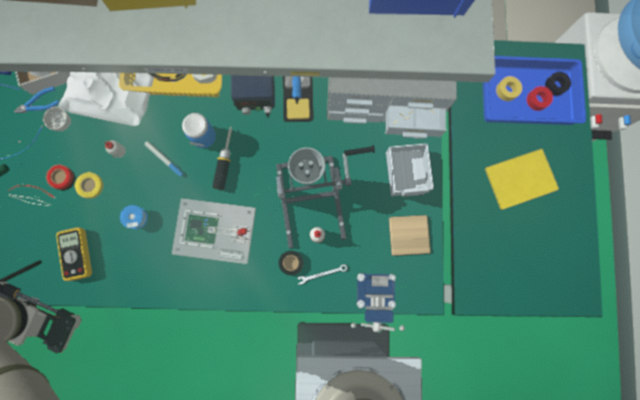

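The top view shows the stand (pot at 306,165), crank handle (360,151), bottle (317,235), bin (410,168), pad (409,235), black tape (290,262) and driver (223,168). Next I'll make a metric top-down crop with heights.

```bash
cat > o.py <<'E'
from h import *
z=np.load("pics/top0.npz"); im=z["im"]; W=cloud("top",z["d"])
for n,(u,v) in dict(base=(355,360),pot=(306,165),bottle=(317,235),bin=(410,168),pad=(409,235),tape=(290,262),driver=(222,170),crank=(362,151),bench=(360,210),shelf=(300,60),cab=(370,85),cabB=(415,115),wr=(322,273)).items(): print(n,W[v,u].round())
c=im[125:285,200:450]; c=cv2.resize(c,None,fx=3.2,fy=3.2,interpolation=cv2.INTER_CUBIC); cv2.imwrite("pics/crop0.png",c[...,::-1])
E
python3 o.py
```

```text
base [144.   9.   1.]
pot [624. 146. 108.]
bottle [455. 114.  80.]
bin [ 647. -132.    5.]
pad [ 466. -127.   14.]
tape [389. 182.   2.]
driver [623. 367.  29.]
crank [649.  14. 166.]
bench [530.   1.   1.]
shelf [777. 159. 375.]
cab [800.  -1. 198.]
cabB [ 764. -127.  100.]
wr [363.  98.   9.]
```

View pics/crop0.png

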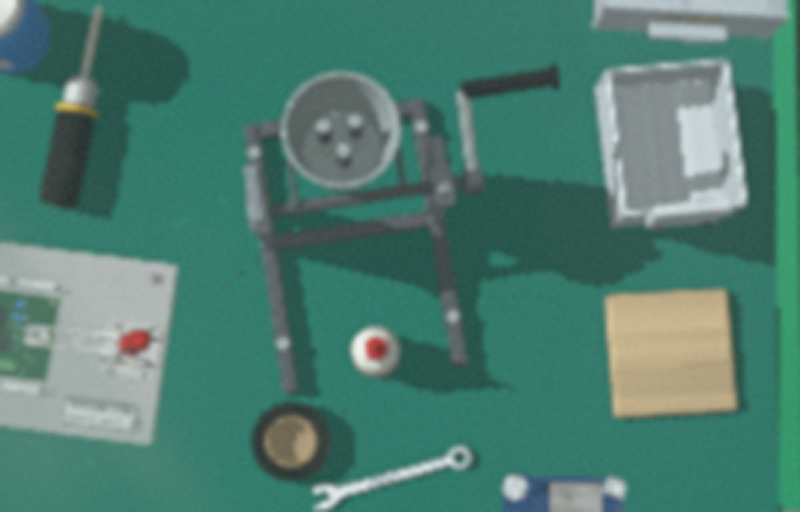

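```bash
cat > fit.py <<'E'
from h import *
z=np.load("pics/top0.npz"); W=cloud("top",z["d"]).reshape(-1,3)
s=np.load("pics/side0.npz"); S=cloud("side",s["d"]).reshape(-1,3)
def sel(P,x0,x1,y0,y1,z0,z1):
    with np.errstate(invalid="ignore"):
        return P[(P[:,0]>x0)&(P[:,0]<x1)&(P[:,1]>y0)&(P[:,1]<y1)&(P[:,2]>z0)&(P[:,2]<z1)]
def rect(p): 
    r=cv2.minAreaRect(p[:,:2].astype(np.float32)); return np.round(r[0],1),np.round(r[1],1),round(r[2],2),len(p)
for n,P in(("top",W),("side",S)):
    print(n)
    p=sel(P,540,720,60,230,171,195); print("potrim",len(p), p[:,2].max() if len(p) else 0)
    if len(p): print(cv2.minEnclosingCircle(p[:,:2].astype(np.float32)),rect(p))
    print("handle",rect(sel(P,560,720,-40,70,150,185)), sel(P,560,720,-40,40,150,185).mean(0).round(1))
    print("rails",rect(sel(P,400,720,20,260,9,22)))
    for a,b in((20,110),(150,240)): q=sel(P,540,720,a,b,136,150); print("upright",len(q),q.mean(0).round(1), rect(q) if len(q)>3 else 0)
    q=sel(P,380,510,70,170,20,110); print("bottle",rect(q))
    for a,b in((20,55),(75,105)): q=sel(P,400,510,70,170,a,b); print("  ",len(q),q.mean(0).round(1),q.min(0).round(),q.max(0).round())
    print("bin",rect(sel(P,540,730,-220,-60,40,75)),rect(sel(P,540,730,-220,-60,50,110)))
    q=sel(P,540,730,-220,-60,78,105); print("plate",rect(q) if len(q)>3 else 0,q.mean(0).round(1))
    print("pad",rect(sel(P,400,550,-200,-60,7,17)))
    print("bench z",np.median(sel(P,480,600,-50,10,-20,8)[:,2]))
E
python3 fit.py
```

```text
top
potrim 225 184.79251284572047
((608.5490112304688, 144.6591339111328), 43.082027435302734) (array([608.7, 144.5]), array([83.3, 83.2]), 46.58, 225)
handle (array([640.9,  20.3]), array([34.3, 76.6]), 11.24, 216) [652.   11.7 163.2]
rails (array([550.5, 135.2]), array([292.2, 171.8]), 5.23, 975)
upright 150 [594.1  63.9 142.9] (array([596.1,  71.7]), array([59.5, 61.6]), 19.93, 150)
upright 153 [585.  192.9 143.1] (array([596. , 181.9]), array([ 38.6, 114.2]), 50.51, 153)
bottle (array([432.8, 137.3]), array([ 37.5, 107.6]), 48.33, 194)
   89 [453.8 118.9  46.7] [402.  96.  20.] [478. 169.  55.]
   22 [458.2 114.4  80.4] [453. 109.  75.] [468. 120.  97.]
bin (array([ 642. , -124.8]), array([129.5, 158.3]), 88.28, 441) (array([ 643.1, -127.7]), array([137.6, 157.4]), 88.62, 714)
plate (array([ 643.1, -127.3]), array([137.1, 157.2]), 88.49, 361) [ 670.2 -128.2   92.9]
pad (array([ 467.8, -137.4]), array([100.5, 119.9]), 4.26, 1385)
bench z -0.17596497199110855
side
potrim 442 182.17367918174517
((610.5623779296875, 145.01287841796875), 44.71929168701172) (array([608.3, 145.5]), array([82.8, 84. ]), 43.43, 442)
handle (array([650.8,  23. ]), array([16.5, 76.9]), 8.68, 100) [653.5   6.3 164.1]
rails (array([534.9, 134.3]), array([264.4, 172.5]), 4.46, 1261)
upright 9 [584.7  82.4 143.1] (array([590.9,  88.8]), array([56.2,  5.1]), 40.98, 9)
upright 363 [587.9 190.2 142.5] (array([588.3, 176.6]), array([ 56.3, 111.9]), 46.01, 363)
bottle (array([441. , 131.2]), array([29.9, 83.8]), 63.41, 336)
   188 [466.4 128.8  38.6] [410. 113.  20.] [479. 163.  55.]
   34 [460.4 116.7  83.7] [452. 112.  75.] [467. 124.  97.]
bin (array([ 646.8, -121.5]), array([160.7, 106.6]), 7.13, 130) (array([ 642.9, -128.5]), array([140.5, 153.9]), 88.69, 321)
plate (array([ 642.9, -128.5]), array([140.5, 153.9]), 88.69, 197) [ 669.9 -120.2   93. ]
pad (array([ 468.2, -125.7]), array([ 99.5, 108. ]), 4.86, 651)
bench z 1.091894571937037
```

```bash
cat > ort.py <<'E'
from h import *
def ortho(name,srcs,x0=370,x1=720,y0=-220,y1=240,k=1.7):
    out=np.zeros((int((x1-x0)*k),int((y1-y0)*k)),np.float32)-5
    for n,f in srcs:
        P=cloud(n,np.load(f"pics/{f}.npz")["d"]).reshape(-1,3); P=P[np.isfinite(P).all(1)]
        P=P[(P[:,0]>x0+2)&(P[:,0]<x1-2)&(P[:,1]>y0+2)&(P[:,1]<y1-2)&(P[:,2]<260)]
        P=P[np.argsort(P[:,2])]
        for p in P: cv2.circle(out,(int((y1-p[1])*k),int((x1-p[0])*k)),1,float(p[2]),-1)
    c=cv2.applyColorMap(np.clip((out+5)*1.3,0,255).astype(np.uint8),cv2.COLORMAP_TURBO)
    for x in range(400,x1,50): cv2.putText(c,str(x),(0,int((x1-x)*k)),0,.4,(255,255,255)); cv2.line(c,(0,int((x1-x)*k)),(8,int((x1-x)*k)),(255,)*3)
    for y in range(-200,y1,50): cv2.putText(c,str(y),(int((y1-y)*k),10),0,.4,(255,255,255)); cv2.line(c,(int((y1-y)*k),0),(int((y1-y)*k),8),(255,)*3)
    cv2.imwrite(f"pics/{name}.png",c)
if __name__=="__main__": ortho("ort0",[("top","top0")])
E
python3 ort.py
```

```text
(no output)
```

View pics/ort0.png

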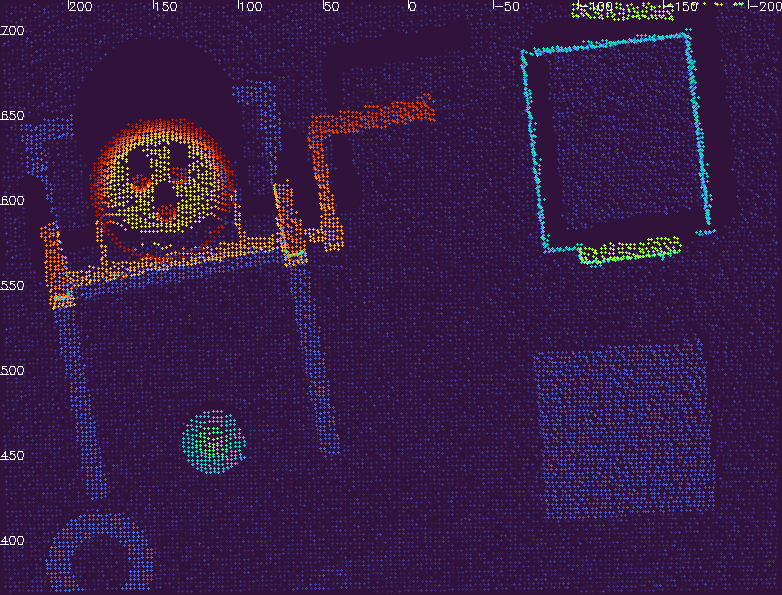

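Heights are clean: rails, pot rim, crank handle (x≈650, y −15…55), bin rim with plate at (571,−130), the bottle at (457,115), pad centre about (467,−127). Fitting models now.

```bash
cat > fit2.py <<'E'
from h import *
from scipy.optimize import least_squares
def pts(n,f): return cloud(n,np.load(f"pics/{f}.npz")["d"]).reshape(-1,3)
def sel(P,x0,x1,y0,y1,z0,z1):
    with np.errstate(invalid="ignore"):
        return P[(P[:,0]>x0)&(P[:,0]<x1)&(P[:,1]>y0)&(P[:,1]<y1)&(P[:,2]>z0)&(P[:,2]<z1)]
def loc(P,q):
    c,s=np.cos(q[2]),np.sin(q[2]); d=P[:,:2]-q[:2]; return np.c_[d@[c,s],d@[-s,c]]
def boxd(p,hx,hy):
    q=np.abs(p)-[hx,hy]; o=np.maximum(q,0); return np.hypot(o[:,0],o[:,1])+np.minimum(q.max(1),0)
def fstand(P):
    rl=np.r_[sel(P,400,535,25,65,11,19),sel(P,425,545,165,215,11,19)]; pr=sel(P,540,720,90,200,172,188); hd=sel(P,610,720,-20,45,155,175)
    f=lambda q: np.r_[np.maximum(np.abs(np.abs(loc(rl,q)[:,1])-70)-4,0), np.hypot(*(loc(pr,q)-[42,0]).T)-42, np.maximum(np.abs(loc(hd,q)[:,0]-61.8)-5,0)]
    r=least_squares(f,[567,137,.17],loss="soft_l1",f_scale=2,x_scale=[1,1,.01]); h=loc(hd,r.x)
    return r.x.round(3),r.cost,len(rl),len(pr),len(hd),h.mean(0).round(1)
def fbin(P,g=(635,-122,.09)):
    rm=sel(P,g[0]-95,g[0]+70,g[1]-85,g[1]+85,55,66); pl=sel(P,g[0]-110,g[0]-20,g[1]-60,g[1]+60,90,100)
    f=lambda q: np.r_[boxd(loc(rm,q),58.5,48.5),np.maximum(boxd(loc(pl,q)-[-64,0],5,30),0)*2]
    r=least_squares(f,g,loss="soft_l1",f_scale=2,x_scale=[1,1,.01]); return r.x.round(3),r.cost,len(rm),len(pl),(loc(pl,r.x).mean(0).round(1) if len(pl) else 0)
def fbot(P,g=(457,115)):
    p=sel(P,g[0]-35,g[0]+35,g[1]-35,g[1]+35,22,60)
    n=sel(P,g[0]-30,g[0]+30,g[1]-30,g[1]+30,88,105)
    r=least_squares(lambda q:np.hypot(*(p[:,:2]-q).T)-18.5,g,loss="soft_l1"); return r.x.round(1),len(p),n.mean(0)
if __name__=="__main__":
    for n in("top","side"):
        P=pts(n,n+"0"); print(n,fstand(P),fbin(P),fbot(P),sep="\n")
        p=sel(P,400,530,-195,-65,8,16); print(cv2.minAreaRect(p[:,:2].astype(np.float32)),np.median(p[:,:2],0))
E
python3 fit2.py
```

```text
top
(array([5.66393e+02, 1.36699e+02, 1.83000e-01]), np.float64(990.2790724282128), 302, 210, 152, array([  61.3, -136.4]))
(array([ 6.35995e+02, -1.23069e+02,  1.19000e-01]), np.float64(390.36683780481934), 224, 92, array([-63.5,  -0.1]))
(array([460.7, 114.4]), 123, array([459.54412159, 114.63420782,  91.40300737]))
((466.9040222167969, -128.1840362548828), (100.10277557373047, 101.36386108398438), 4.252604007720947) [ 466.25623464 -127.30634382]
side
(array([5.66979e+02, 1.37947e+02, 1.76000e-01]), np.float64(1419.1680406159358), 321, 399, 72, array([  62.1, -142.3]))
(array([ 6.36246e+02, -1.21416e+02,  1.52000e-01]), np.float64(145.7315022806179), 54, 38, array([-62. ,   7.5]))
(array([460.9, 112.9]), 226, array([460.03350336, 115.76500878,  92.5379799 ]))
((468.4220275878906, -127.29823303222656), (99.49384307861328, 104.68727111816406), 4.964117527008057) [ 468.08039876 -118.17361293]
```

Run:
```python
from fit2 import *
for n in("top","side"):
    P=pts(n,n+"0")
    for nm,b in dict(clutter=(280,560,200,600,20,400),shelf=(500,1100,-300,300,300,480),cab=(600,1000,-60,80,110,290)).items():
        p=sel(P,*b); print(n,nm,np.percentile(p,[1,99],axis=0).round().tolist() if len(p) else 0)
print(env.sense())
import numpy as np
from scipy.spatial.transform import Rotation as Ro
def tool(a,p=0): # a yaw of tool (y=-Y at 0), p lean
    q=(Ro.from_euler('z',a)*Ro.from_euler('x',p)*Ro.from_euler('x',np.pi)).as_quat(); return q[[3,0,1,2]]
S=np.array([566.6,137.2]);yw=.18
def st(x,y,z): return [S[0]+x*np.cos(yw)-y*np.sin(yw),S[1]+x*np.sin(yw)+y*np.cos(yw),z]
for nm,p,q in [("bot",[460.5,114.5,27],tool(.18)),("botup",[460.5,114.5,300],tool(.18)),("pad",[467,-127,40],tool(0)),("bin",[572,-130,60],tool(.12-np.pi/2)),("bin+",[572,-130,60],tool(.12+np.pi/2)),("bay",st(-140,0,61),tool(yw-np.pi/2)),("bay+",st(-140,0,61),tool(yw+np.pi/2)),
  ("cr",st(62,-132,139),tool(yw-np.pi/2)),("cr2",st(-62,-132,139),tool(yw-np.pi/2)),("crlean",st(62,-132,139),tool(yw-np.pi/2,.5)),("crlean-",st(62,-132,139),tool(yw-np.pi/2,-.5))]:
    j=env.inverse_kinematics(p,q); R=Ro.from_quat(np.array(q)[[1,2,3,0]]); print(nm,None if j is None else np.round(j,2), R.apply([0,0,1]).round(2),R.apply([0,1,0]).round(2))
```

```text
top clutter [[396.0, 202.0, 20.0], [554.0, 598.0, 152.0]]
top shelf [[759.0, -225.0, 338.0], [909.0, 295.0, 428.0]]
top cab [[605.0, -59.0, 112.0], [817.0, 79.0, 202.0]]
side clutter [[421.0, 207.0, 20.0], [559.0, 468.0, 151.0]]
side shelf [[760.0, -197.0, 337.0], [1053.0, 295.0, 478.0]]
side cab [[647.0, -59.0, 112.0], [938.0, 79.0, 240.0]]
{'clock': 0.1, 'joints': array([-1.27470743,  0.60004283, -0.00253919,  1.60000967,  0.00179909,
        0.94287621, -0.07979882]), 'qvel': array([-2.01511118e-05, -7.61233992e-04,  2.69781324e-04, -2.60658092e-04,
       -2.32093815e-04, -1.09335881e-03,  3.89686874e-04]), 'tau': array([ 5.21686772e-03, -7.66556454e+01,  1.50199279e+00, -2.52933151e+01,
       -5.23389468e-02,  1.35795135e-02,  4.82119015e-05]), 'position': array([263.9204756 , 674.81990167, 217.86239018]), 'ee_rot': array([-6.06509233e-05,  1.85289635e-01,  9.82683726e-01, -6.64216091e-04]), 'wrist_force': array([-0.33252553, -0.60051762,  0.29760173]), 'wrist_torque': array([ 0.01072753, -0.00398191,  0.02630051]), 'gripper_force': 0.0, 'finger_gap': 92.89390969678551}
bot [-0
[... 204 characters left out ...]
3] [ 0. -0. -1.] [ 0. -1.  0.]
bin [-0.33  0.78  0.73  2.07 -0.91  0.64 -1.99] [-0. -0. -1.] [-0.99 -0.12  0.  ]
bin+ [ 0.04  0.66  0.13  2.05 -0.19  0.45  0.44] [ 0.  0. -1.] [0.99 0.12 0.  ]
bay [-0.1   0.58 -0.41  2.34  0.73  0.33  2.18] [-0. -0. -1.] [-0.98 -0.18  0.  ]
bay+ [-0.45  0.56  0.1   2.37 -0.24  0.22  0.05] [ 0.  0. -1.] [0.98 0.18 0.  ]
cr [-0.73  0.89  1.11  1.88 -0.95  1.02 -2.15] [-0. -0. -1.] [-0.98 -0.18  0.  ]
cr2 [-0.77  0.76  1.11  2.16 -0.96  0.85 -2.01] [-0. -0. -1.] [-0.98 -0.18  0.  ]
crlean [ 0.19  0.54 -0.39  2.22  2.07  0.18  1.18] [ 0.47  0.09 -0.88] [-0.86 -0.16 -0.48]
crlean- [-0.63  1.1   1.11  1.49 -0.67  1.55 -2.38] [-0.47 -0.09 -0.88] [-0.86 -0.16  0.48]
```

```bash
cat >> h.py <<'E'
from scipy.spatial.transform import Rotation as Ro
def tool(a,p=0):
    return (Ro.from_euler('z',a)*Ro.from_euler('x',p)*Ro.from_euler('x',np.pi)).as_quat()[[3,0,1,2]]
S=np.array([566.6,137.2]);yw=.18
def st(x,y,z): return np.array([S[0]+x*np.cos(yw)-y*np.sin(yw),S[1]+x*np.sin(yw)+y*np.cos(yw),z])
def say(m=""):
    s=env.sense(); print(m,round(s["clock"],1),s["position"].round(1),"F",s["wrist_force"].round(1),"gap",round(float(s["finger_gap"]),1),"gf",round(float(s["gripper_force"]),1),"j",s["joints"].round(2))
E
python3 - <<'E'
from h import *
env.set_joints([-1.275,.25,0,2.05,0,.84,-.8]); say()
env.set_joints([-.25,.25,0,2.05,0,.84,-1.5]); say()
env.move_ptp([460.5,114.5,140],tool(.18)); say()
env.servo_line([460.5,114.5,27],rate=120); say()
env.clamp(20); say("clamped")
env.servo_line([460.5,114.5,150],rate=150); say("lift")
snap("top","a_top"); snap("side","a_side")
E
```

```text
1.1 [197.4 453.8 276.6] F [ 0.3 -0.4  0.8] gap 93.0 gf 0.0 j [-1.28  0.25 -0.    2.05  0.    0.84 -0.8 ]
 2.8 [489.1  67.6 276.3] F [-0.2  0.1  0.6] gap 93.2 gf 0.0 j [-0.25  0.25 -0.    2.05 -0.    0.84 -1.5 ]
 3.5 [461.1 115.  140.5] F [-0.1  0.1  0.5] gap 93.1 gf 0.0 j [-0.36  0.43 -0.    2.24  0.    0.48 -1.76]
 4.5 [460.9 114.5  27.6] F [ 0.3 -1.4  0.6] gap 93.0 gf 0.0 j [-0.36  0.64 -0.    2.31  0.01  0.19 -1.76]
clamped 5.5 [460.5 114.5  27. ] F [ 0.2 -0.7 -0.4] gap 36.5 gf 20.0 j [-0.36  0.64 -0.    2.31  0.01  0.19 -1.76]
lift 6.4 [460.1 114.4 149.5] F [ 0.2 -0.4 -1.5] gap 36.0 gf 20.0 j [-0.36  0.41 -0.    2.23  0.    0.5  -1.76]
```

View pics/a_side.png

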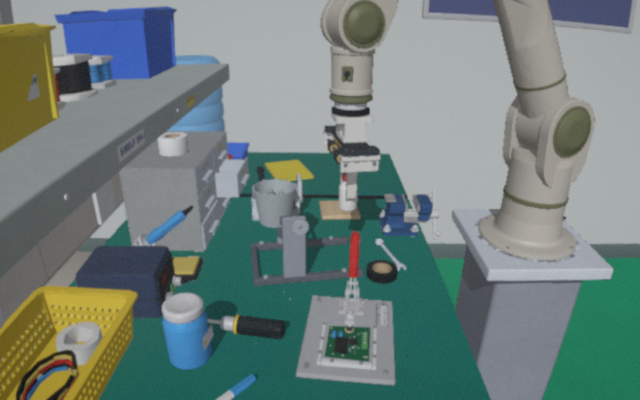

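The side view shows the bottle hanging upright in the fingers at (348,195). Next it goes on the pad.

Run:
```python
from h import *
env.move_ptp([467,-127,150],tool(0)); say()
env.servo_line([467,-127,50],rate=150)
print(env.servo_line([467,-127,37],rate=30,stop_force=5)); say("down")
env.open_gripper(); env.pause(.2)
env.servo_line([467,-127,150],rate=150); say("up")
# above the bin plate
b=np.array([636,-123]);a=.119
g=b-64*np.array([np.cos(a),np.sin(a)])
env.move_ptp([g[0],g[1],165],tool(a+np.pi/2)); say("over bin")
snap("top","b_top"); snap("side","b_side")
from fit2 import *
for n in("top","side"):
    P=pts(n,"b_"+n); print(n,fbot(P,(467,-127)),fbin(P))
```

```text
7.5 [ 467.2 -125.7  149.8] F [ 0.9  1.  -1.7] gap 36.3 gf 20.0 j [ 0.13  0.42  0.02  2.21 -0.02  0.51 -1.4 ]
True
down 8.7 [ 467.4 -126.8   38.5] F [0.6 2.6 2. ] gap 36.4 gf 20.0 j [ 0.14  0.63  0.01  2.28 -0.02  0.23 -1.4 ]
up 10.8 [ 466.6 -126.9  149.5] F [ 0.5 -0.9  0.1] gap 93.2 gf 0.0 j [ 0.13  0.42  0.02  2.21 -0.02  0.51 -1.4 ]
over bin 12.0 [ 571.8 -130.5  164.2] F [-0.5 -0.7  1.2] gap 93.4 gf 0.0 j [ 0.46  0.54 -0.48  1.95  0.36  0.73 -0.12]
top (array([ 467.5, -127.7]), 49, array([ 467.81441502, -125.93058127,   93.01483308])) (array([ 6.35556e+02, -1.22853e+02,  1.13000e-01]), np.float64(304.953020270665), 121, 72, array([-63.3,   5.5]))
side (array([ 468.4, -128.2]), 192, array([ 468.61800846, -123.34754312,   94.21974012])) (array([ 6.36142e+02, -1.21599e+02,  1.45000e-01]), np.float64(158.04652180991943), 56, 38, array([-61.9,   6.7]))
```

View pics/b_side.png

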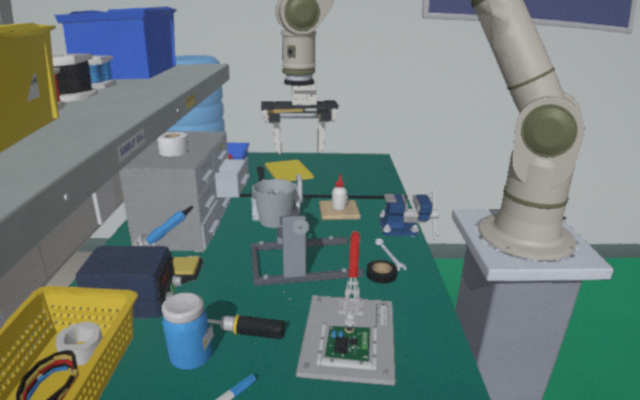

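The bottle stands on the pad at (340,195) and the gripper is over the bin plate. Next is the bin.

Run:
```python
from h import *
a=.12; b=np.array([635.9,-122.8]); g=b-64*np.array([np.cos(a),np.sin(a)])
env.servo_line([g[0],g[1],61],tool(a+np.pi/2),rate=120); say("at plate")
env.clamp(50); say("clamped")
env.servo_line([g[0],g[1],255],rate=180); say("lift")
p=st(-155,0,230); env.servo_line(p,tool(yw+np.pi/2),rate=220); say()
env.servo_line(st(-155,0,90),rate=180); say("low")
snap("top","c_top"); snap("side","c_side")
from fit2 import *
for n in("top","side"):
    P=pts(n,"c_"+n); P[:,2]-=29; g=st(-91,0,0); print(n,st(-91,0,0),fbin(P,(g[0],g[1],yw)), fstand(pts(n,"c_"+n)))
```

```text
at plate 13.1 [ 572.8 -130.4   61.6] F [-0.7 -0.2 -0.3] gap 92.7 gf 0.0 j [ 0.38  0.67 -0.38  2.02  0.48  0.53 -0.22]
clamped 14.4 [ 572.4 -130.4   61. ] F [-0.3 -0.2 -0.6] gap 9.9 gf 50.0 j [ 0.38  0.68 -0.38  2.02  0.48  0.53 -0.22]
lift 15.6 [ 571.7 -130.5  253.9] F [-0.4  0.5 -3.2] gap 9.8 gf 50.0 j [ 0.51  0.44 -0.53  1.86  0.28  0.92 -0.04]
 17.1 [414.5 108.8 230. ] F [ 0.4  0.3 -2.7] gap 9.8 gf 50.0 j [ 0.13  0.28 -0.64  2.21  0.25  0.72 -0.51]
low 18.0 [414.5 109.5  90.4] F [ 0.8  0.6 -2.3] gap 9.7 gf 50.0 j [-0.1   0.51 -0.4   2.36  0.57  0.36 -0.82]
top [477.07022396 120.90830882   0.        ] (array([4.77711e+02, 1.20657e+02, 1.82000e-01]), np.float64(42.37853865735864), 104, 0, 0) (array([5.66191e+02, 1.36790e+02, 1.85000e-01]), np.float64(936.2995947591853), 192, 208, 154, array([  61.2, -136.5]))
side [477.07022396 120.90830882   0.        ] (array([4.79138e+02, 1.21414e+02, 1.83000e-01]), np.float64(2514.0775307967333), 419, 125, array([-63.2,   9.7])) (array([5.67003e+02, 1.38058e+02, 1.77000e-01]), np.float64(1185.0478173605015), 226, 396, 72, array([  61.9, -141.9]))
```

View pics/c_side.png

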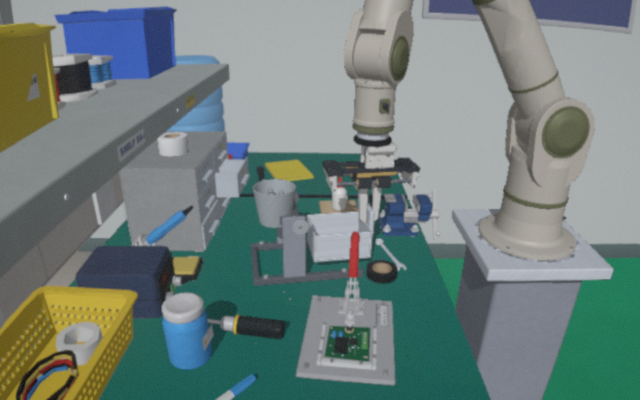

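The bin is held level over the bay at (338,235), within about 1 mm of the plan. I'll set it down, then approach the crank.

Run:
```python
from h import *
env.servo_line(st(-141,0,80),rate=80,stop_force=12); say()
print(env.servo_line(st(-141,0,58),rate=40,stop_force=6)); say("down")
env.open_gripper(); env.pause(.2)
env.servo_line(st(-141,0,165),rate=180); say("up")
def G(th,dz=0,p=0,off=0):
    f=np.radians(62)-th; q=tool(yw+np.pi/2,p); z=Ro.from_quat(q[[1,2,3,0]]).apply([0,0,1])
    return st(70*np.sin(f),-131,125+70*np.cos(f)+dz)+z*19,q
for p in(0,.15,-.15):
    print(p,*[(lambda j:None if j is None else j.round(2))(env.inverse_kinematics(*G(t,0,p))) for t in(0,1.1,2.2)],Ro.from_quat(tool(yw+np.pi/2,p)[[1,2,3,0]]).apply([0,0,1]).round(2))
env.servo_line(st(-141,-60,270),rate=220)
pos,q=G(0,110); env.servo_line(pos,q,rate=220); say("over crank")
snap("top","d_top"); snap("side","d_side")
from fit2 import *
g=st(-76,0,0); print(g)
for n in("top","side"): P=pts(n,"d_"+n); print(n,fbin(P,(g[0],g[1],yw)),fbot(P,(467,-127)))
```

```text
18.5 [428.3 112.   79.7] F [-0.9 -0.4 -3. ] gap 10.0 gf 50.0 j [-0.11  0.54 -0.38  2.33  0.59  0.36 -0.82]
True
down 19.0 [427.8 111.9  60.4] F [ 0.2 -0.7  1.5] gap 9.8 gf 50.0 j [-0.15  0.57 -0.33  2.35  0.63  0.3  -0.86]
up 21.2 [427.6 111.5 164.5] F [-0.4 -0.  -0.9] gap 93.0 gf 0.0 j [ 0.05  0.4  -0.57  2.26  0.4   0.58 -0.64]
0 [ 0.22  0.65 -0.52  1.82  0.44  0.79 -0.35] [ 0.27  0.54 -0.56  1.93  0.4   0.78 -0.33] [ 0.27  0.53 -0.53  2.1   0.45  0.62 -0.39] [ 0.  0. -1.]
0.15 [ 0.2   0.71 -0.53  1.71  0.39  0.99 -0.31] [ 0.25  0.6  -0.56  1.83  0.36  0.97 -0.3 ] [ 0.26  0.58 -0.54  2.    0.39  0.82 -0.34] [-0.15 -0.03 -0.99]
-0.15 [ 0.22  0.6  -0.49  1.94  0.52  0.57 -0.42] [ 0.28  0.49 -0.53  2.04  0.47  0.56 -0.39] [ 0.25  0.48 -0.47  2.21  0.56  0.4  -0.48] [ 0.15  0.03 -0.99]
over crank 23.1 [650.   19.9 248.6] F [-0.8  0.8  0.3] gap 93.1 gf 0.0 j [ 0.26  0.53 -0.57  1.72  0.34  0.98 -0.26]
[491.82787935 123.59375242   0.        ]
top (array([4.90829e+02, 1.23130e+02, 1.82000e-01]), np.float64(238.06495232831665), 186, 102, array([-63.8,   0.2])) (array([ 467.6, -127.9]), 46, array([ 466.55059385, -126.63066153,   93.02055699]))
side (array([4.91709e+02, 1.23856e+02, 1.86000e-01]), np.float64(810.7013351698367), 362, 76, array([-62.5,   4.1])) (array([ 468.5, -128.1]), 192, array([ 468.42770691, -124.63259004,   95.34196561]))
```

View pics/d_side.png

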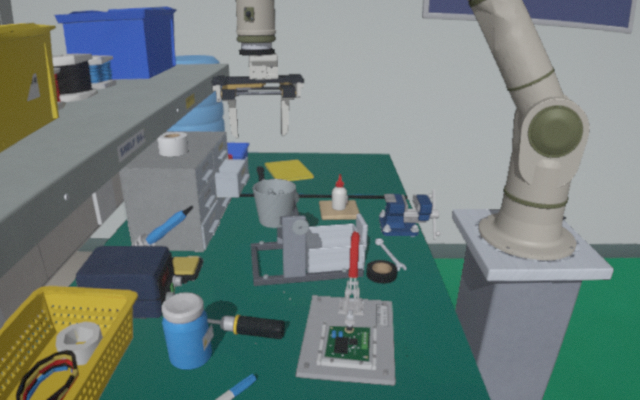

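The bin sits in the bay with its plate towards the front at (362,235), within 1 mm of the target. Next is the crank.

```bash
cat >> h.py <<'E'
def G(th,dz=0,p=-.15,r=70):
    f=np.radians(62)-th; q=tool(yw+np.pi/2,p); z=Ro.from_quat(q[[1,2,3,0]]).apply([0,0,1])
    return st(r*np.sin(f),-131,125+r*np.cos(f)+dz)+z*19,q
E
python3 - <<'E'
from h import *
from fit2 import *
p=sel(pts("top","top0"),670,790,-30,75,40,300); print("cab front",np.percentile(p[:,0],[0,1,5]),len(p))
assert np.percentile(p[:,0],1)>724
pos,q=G(0,100); env.servo_line(pos,q,rate=150)
pos,q=G(0); print(env.servo_line(pos,rate=120,stop_force=15)); say("at handle")
env.clamp(30); say("clamped")
for th in np.linspace(0,.44,5)[1:]:
    h=env.servo_line(G(th)[0],rate=70,stop_force=60); say(f"{th:.2f} {h}")
    if h: break
E
```

```text
cab front [766.30791971 767.67918168 769.30322171] 1168
False
at handle 24.5 [654.2  20.1 139.7] F [ 0.3 -0.2  0.6] gap 93.3 gf 0.0 j [ 0.21  0.6  -0.47  1.94  0.5   0.56 -0.41]
clamped 25.7 [654.   20.  139.1] F [ 1.8  1.  -0.6] gap 13.1 gf 30.0 j [ 0.21  0.6  -0.47  1.94  0.5   0.56 -0.41]
0.11 False 26.0 [650.1  19.3 146.1] F [ 1.9  0.8 -0.2] gap 13.1 gf 30.0 j [ 0.21  0.58 -0.48  1.94  0.49  0.57 -0.4 ]
0.22 False 26.2 [645.9  18.5 152.3] F [ 3.3 -0.1  2.1] gap 13.1 gf 30.0 j [ 0.22  0.57 -0.49  1.95  0.49  0.58 -0.4 ]
0.33 False 26.5 [641.2  17.7 158.1] F [5.5 0.9 2.5] gap 13.1 gf 30.0 j [ 0.23  0.56 -0.5   1.95  0.48  0.58 -0.39]
0.44 False 26.8 [635.8  16.7 163.4] F [5.5 0.1 5.3] gap 13.2 gf 30.0 j [ 0.23  0.55 -0.5   1.96  0.47  0.58 -0.39]
```

Run:
```python
from h import *
for i,th in enumerate(np.linspace(.44,2.2,17)[1:]):
    h=env.servo_line(G(th)[0],rate=60,stop_force=60)
    if i%3==0 or h: say(f"{th:.2f} {h}")
    if h: break
say("end"); env.pause(1.0); say()
snap("top","e_top"); snap("side","e_side")
z=np.load("pics/e_top.npz")["im"][130:270,250:390]; y=np.load("pics/e_side.npz")["im"][150:300,220:420]
z=cv2.resize(z,(392,392),interpolation=cv2.INTER_CUBIC); y=cv2.resize(y,(400,300),interpolation=cv2.INTER_CUBIC)
o=np.zeros((392,800,3),np.uint8); o[:,:392]=z; o[:300,400:]=y; cv2.imwrite("pics/e_c.png",o[...,::-1])
```

```text
0.55 False 27.0 [630.2  15.7 168.1] F [ 5.9 -0.3  7.7] gap 13.1 gf 30.0 j [ 0.24  0.54 -0.51  1.97  0.47  0.58 -0.38]
0.88 False 27.9 [611.6  12.2 178.2] F [ 8.  -0.  18.2] gap 13.4 gf 30.0 j [ 0.26  0.5  -0.52  2.01  0.46  0.57 -0.38]
1.21 False 28.7 [586.9   7.8 178.5] F [ 0.5 -0.6 23.9] gap 12.9 gf 30.0 j [ 0.27  0.48 -0.52  2.06  0.46  0.55 -0.38]
1.54 False 29.5 [562.4   3.5 169.5] F [-1.1  1.1  9.4] gap 12.8 gf 30.0 j [ 0.27  0.46 -0.51  2.11  0.47  0.51 -0.39]
1.87 False 30.3 [5.439e+02 3.000e-01 1.552e+02] F [ 4.3  2.1 -3.8] gap 13.0 gf 30.0 j [ 0.26  0.46 -0.49  2.16  0.49  0.46 -0.42]
2.20 False 31.2 [531.3  -2.  136.5] F [ 5.3  4.4 -4. ] gap 13.4 gf 30.0 j [ 0.23  0.48 -0.45  2.21  0.53  0.39 -0.46]
end 31.2 [531.3  -2.  136.5] F [ 5.3  4.4 -4. ] gap 13.4 gf 30.0 j [ 0.23  0.48 -0.45  2.21  0.53  0.39 -0.46]
 32.2 [531.3  -2.  136.5] F [ 6.1  3.  -4.1] gap 13.0 gf 30.0 j [ 0.23  0.48 -0.45  2.21  0.53  0.39 -0.46]
```

View pics/e_c.png

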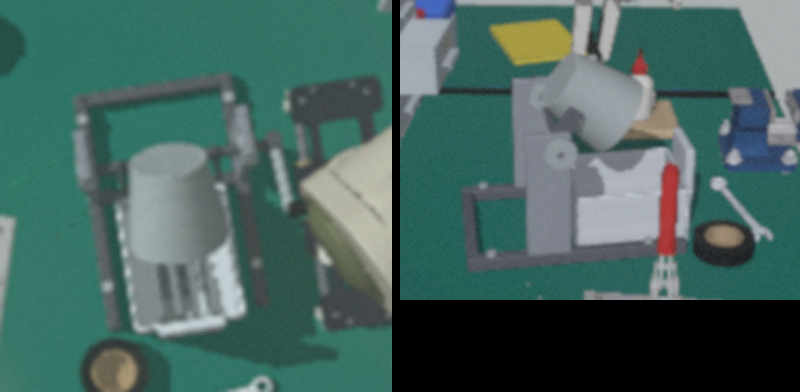

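The pot is tipped over the bin, and bolt-like bars lie in the bin at about (165–215,285) in the crop. I'll nudge to the stop, then turn back and check.

Run:
```python
from h import *
print(env.servo_line(G(2.26)[0],rate=30,stop_force=20)); say("stop"); env.pause(.5)
for i,th in enumerate(np.linspace(2.2,0,21)[1:]):
    h=env.servo_line(G(th)[0],rate=60,stop_force=60)
    if i%4==0 or h: say(f"{th:.2f} {h}")
    if h: break
for th in(-.03,-.06,-.09):
    h=env.servo_line(G(th)[0],rate=30,stop_force=20); say(f"{th} {h}")
    if h: break
snap("top","f_top"); snap("side","f_side")
z=np.load("pics/f_top.npz")["im"][130:270,250:390]; y=np.load("pics/f_side.npz")["im"][150:300,220:420]
z=cv2.resize(z,(392,392),interpolation=cv2.INTER_CUBIC); y=cv2.resize(y,(400,300),interpolation=cv2.INTER_CUBIC)
o=np.zeros((392,800,3),np.uint8); o[:,:392]=z; o[:300,400:]=y; cv2.imwrite("pics/f_c.png",o[...,::-1])
```

```text
True
stop 32.5 [531.6  -2.  135.1] F [-1.7 -0.1  7.1] gap 13.0 gf 30.0 j [ 0.23  0.48 -0.44  2.21  0.54  0.38 -0.47]
2.09 False 33.3 [535.6  -1.3 143.6] F [ 7.6  4.  -5.6] gap 13.0 gf 30.0 j [ 0.25  0.47 -0.46  2.2   0.52  0.4  -0.45]
1.65 False 34.4 [553.2   1.8 164.7] F [-8.3  3.8  4.9] gap 13.7 gf 30.0 j [ 0.27  0.46 -0.51  2.14  0.48  0.49 -0.4 ]
1.21 False 35.5 [582.7   6.3 175.6] F [-4.8  1.2  5.1] gap 13.0 gf 30.0 j [ 0.27  0.48 -0.52  2.07  0.46  0.54 -0.38]
0.77 False 36.6 [613.8  11.7 172.4] F [ 0.1 -4.7 -5.2] gap 13.3 gf 30.0 j [ 0.26  0.51 -0.51  2.    0.46  0.57 -0.38]
0.33 False 37.7 [640.   16.6 157.1] F [-1.1 -4.8 -3.2] gap 13.3 gf 30.0 j [ 0.23  0.56 -0.49  1.96  0.48  0.57 -0.39]
-0.03 False 38.7 [654.6  19.4 137.4] F [-1.6 -5.6 -0.3] gap 13.0 gf 30.0 j [ 0.21  0.6  -0.47  1.94  0.51  0.55 -0.41]
-0.06 False 39.0 [654.8  19.4 136.6] F [-9.  -7.  13.1] gap 13.2 gf 30.0 j [ 0.21  0.6  -0.47  1.94  0.51  0.55 -0.41]
-0.09 False 39.2 [655.   19.5 135.5] F [-15.5  -8.   23.9] gap 13.1 gf 30.0 j [ 0.2   0.6  -0.47  1.94  0.51  0.55 -0.41]
```

View pics/f_c.png

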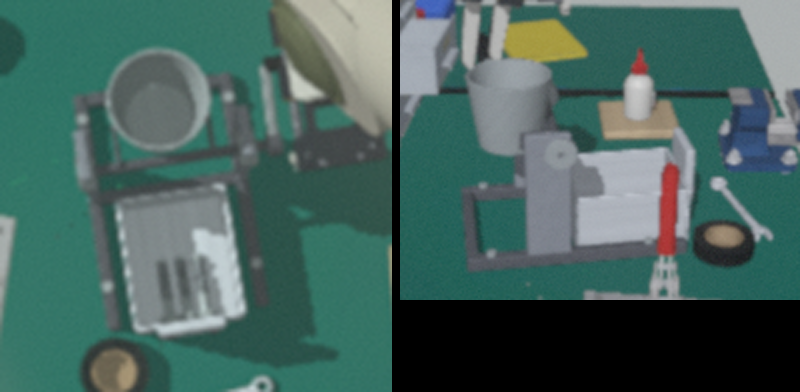

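The pot is empty and against its stop (contact force rose to about 28 N), and three bolts lie in the bin at (165/183/205, 285). I'll let go, retreat and verify.

Run:
```python
from h import *
env.servo_line(G(-.04)[0],rate=30)
env.open_gripper(); env.pause(.2)
z=Ro.from_quat(tool(yw+np.pi/2,-.15)[[1,2,3,0]]).apply([0,0,1])
env.servo_line(G(0)[0]-110*z,rate=150); say("up")
env.servo_line([480,-40,320],tool(yw+np.pi/2),rate=220); say("clear")
snap("top","g_top"); snap("side","g_side")
from fit2 import *
g=st(-76,0,0); print(g)
for n in("top","side"):
    P=pts(n,"g_"+n); print(n,fbin(P,(g[0],g[1],yw)),fbot(P,(467,-127)),fstand(P))
    for f in(n+"0","g_"+n):
        p=sel(pts(n,f),540,720,90,200,165,192); print(f,len(p),p.mean(0).round(1), np.linalg.lstsq(np.c_[p[p[:,2]>176][:,:2]-[608,145],np.ones((p[:,2]>176).sum())],p[p[:,2]>176][:,2],rcond=None)[0].round(3))
        h=sel(pts(n,f),610,720,-20,45,150,180); print("handle",h.mean(0).round(1))
```

```text
up 42.0 [637.1  16.7 247.1] F [ 0.  -0.1 -0.8] gap 93.0 gf 0.0 j [ 0.3   0.46 -0.58  1.88  0.37  0.75 -0.29]
clear 43.0 [480.5 -39.8 319.7] F [ 0.3  0.6 -0.1] gap 93.0 gf 0.0 j [ 0.51  0.24 -0.67  1.98  0.18  0.97 -0.06]
[491.82787935 123.59375242   0.        ]
top (array([4.90521e+02, 1.23062e+02, 1.83000e-01]), np.float64(295.39667209025896), 192, 98, array([-63.9,   0.2])) (array([ 467.3, -129. ]), 1, array([ 464.63327626, -121.7246619 ,   89.35008976])) (array([5.65806e+02, 1.36757e+02, 1.84000e-01]), np.float64(431.045504245575), 319, 205, 155, array([  61.5, -136.4]))
top0 306 [615.6 145.5 175.1] [-9.00000e-03  1.00000e-03  1.79466e+02]
handle [651.6  13.8 163.2]
g_top 268 [616.  145.7 176.3] [-1.00000e-03  5.00000e-03  1.79574e+02]
handle [651.2  14.  164. ]
side (array([4.91528e+02, 1.23869e+02, 1.85000e-01]), np.float64(953.2660968454284), 367, 73, array([-62.9,   4.7])) (array([ 468.3, -127.9]), 194, array([ 468.46932735, -124.6388358 ,   95.61306894])) (array([5.65994e+02, 1.35788e+02, 2.09000e-01]), np.float64(4913.0234207895555), 364, 404, 73, array([  58.5, -141.4]))
side0 676 [608.9 144.4 173.6] [ 1.00000e-03 -2.00000e-03  1.79054e+02]
handle [653.1   8.8 164.1]
g_side 641 [608.  145.2 174.1] [8.00000e-03 2.00000e-03 1.79391e+02]
handle [652.5   9.6 164.8]
```

View pics/g_top.png

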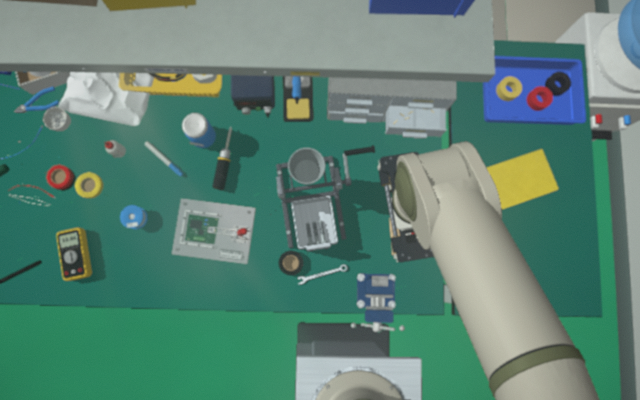

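The top view shows the pot empty at (306,165), the bin in the bay at (315,222), and the driver and tape unmoved. The handle reads about 0.8 mm higher than at the start, because I backed off before releasing. I'll press it down onto its stop with closed fingers.

Run:
```python
from h import *
q=tool(yw+np.pi/2)
env.servo_line(st(61.5,-131,215),q,rate=220)
env.clamp(20)
env.servo_line(st(61.5,-131,180),rate=120)
print(env.servo_line(st(61.5,-131,155),rate=25,stop_force=22)); say("press")
env.servo_line(st(61.5,-131,215),rate=120)
env.servo_line([480,-40,320],rate=220); say("clear")
snap("top","i_top"); snap("side","i_side")
from fit2 import *
for n in("top","side"):
    for f in(n+"0","g_"+n,"i_"+n):
        h=sel(pts(n,f),610,720,-20,45,150,180); print(f,"handle",h.mean(0).round(1))
```

```text
True
press 46.8 [650.8  19.3 164.9] F [-2.6 -1.7  9.5] gap 0.4 gf 4.9 j [ 0.23  0.62 -0.54  1.8   0.42  0.83 -0.33]
clear 48.4 [480.5 -39.8 319.6] F [0.1 0.1 0.5] gap 0.3 gf 0.0 j [ 0.51  0.25 -0.67  1.98  0.18  0.97 -0.07]
top0 handle [651.6  13.8 163.2]
g_top handle [651.2  14.  164. ]
i_top handle [651.5  13.9 163.3]
side0 handle [653.1   8.8 164.1]
g_side handle [652.5   9.6 164.8]
i_side handle [653.    8.6 164.1]
```

The handle is back at its starting position in both cameras. Handing in.

```bash
python3 -c "
from h import *
print(env.finish_job())"
```

```text
the job is handed in; nothing more can be done
None
```

The job is handed in at about 48 s: the bottle stands on the pad, the bin is in the bay with all three bolts, the pot is back upright on its stop, the gripper is clear, and the screwdriver and tape roll were left alone.

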